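# Hang the lattice panel on the finishing stand

## Task

Lift the turned-bead lattice panel out of its rack and hang it on the front of the finishing stand for oiling: pass the large opening of its keyhole over the head of the stud until the panel lies flat on the board, then slide it down behind the head until it is fully home at the slot's end, and let go of it. The stud may be clamped anywhere along its slot and the last of the slide is stiff: feel your way and push gently but firmly, never forcing the panel against the stand, and leave everything else where it lies.

Things in the scene. Friction and masses are not known exactly. Their poses are not given: they have to be found in the camera images.
- grip (a point): Centre of the panel's red grip block, which is 14 mm thick (x), 40 mm wide (y) and reaches from 32 mm below to 23 mm above this point. Axes: z up, x out of the panel's front (its thickness), y along its width. The panel's whole back is one plane, 7 mm behind this point. Pinch the block front to back (along x) from above.
- keyhole (a point): Centre of the keyhole's large opening, on the panel's back plane, 73 mm below grip; axes as grip. The opening is 17 mm wide and high with cut corners, the plate 4 mm thick. From it a slot 8 mm wide runs up through a short funnel and ends 20.5 mm above this point: the panel is home after sliding 18 mm down. Beside the slot the plate's front ramps up from 4 to 7.5 mm.
- panel: The loose lattice panel, 120 mm wide, 186 mm tall, 0.22 to 0.37 kg: dark bead lattice in a wooden frame 12 mm thick (lowest 74 mm), above it a 92 mm wide steel keyhole plate, on top the red grip block. Origin mid bottom edge, 6 mm in front of the back plane, 90 mm below keyhole; axes as grip. It starts upright, 26 mm deep in the rack's slot.
- stand: Fixed finishing stand: upright plywood board 200 mm wide, 18 mm thick, top edge 168 mm above the bench, on a foot 140 x 270 x 14 mm. Origin on the bench below the board's front face. x points out of that face (away from the robot), y level along it, z up. A headed stud stands out of the face. With the panel home, the grip block stands clear above the board's top.
- stud_slot (a point): Left-hand end, seen from the front, of the level dark slot in the board's face that carries the stud; 150 mm above the bench, on the face; axes as stand. The stud is at this height but clamped anywhere from 5 to 41 mm along +y from this point: not measured, so see it or feel for it. Shank 5 mm thick; brass head 13 mm across, its underside 5.5 mm and front 9.5 mm off the face.
- stud (a joint): How far the stud is drawn out of the board against its spring (m), 0 at rest, about 0.002 with the panel home. The spring draws the head to the board with 3 N plus 1 N per mm. So the panel first slides down freely, then the ramp needs a push of about 5 to 12 N, then it stops hard at the slot's end; its weight alone does not seat it.
- rack: Fixed rack: base 140 x 210 x 12 mm with two pale cheeks forming a slot 15 mm wide and 26 mm deep along y; cheek tops 38 mm above the bench. Origin on the bench under the slot's middle; axes as the panel's at the start.
- oil_tin: Bystander, leave alone: small brass-coloured can, 28 mm across, 45 mm tall, standing on the stand's foot; origin at its underside
- strip: Bystander, leave alone: loose dark wood strip 15 x 140 x 9 mm on the rack's base; origin at its underside
- hammer: Bystander, leave alone: hammer lying flat, wooden shaft with a red grip, about 270 mm long; origin at its underside
- sample: Bystander, leave alone: flat bead-lattice sample 110 x 150 mm lying on the bench; origin at its underside
- glue: Bystander, leave alone: white bottle, 56 mm across, 150 mm tall; origin at its underside
- bead_jar: Bystander, leave alone: amber jar, 72 mm across, 90 mm tall; origin at its underside
- brush: Bystander, leave alone: hand brush lying flat; origin at its underside
- batten: Bystander, leave alone: pale wood batten 280 x 30 x 20 mm lying flat; origin at its underside

How it is judged:
By the outcome, as a careful person would: the job done as asked, in the order asked, and still so for the second after the job is handed in, with the robot touching nothing.
It also fails if it takes over 72 s, if anything falls off the work surface, if the arm or the gripper's body presses on something with over 40 N, if the wrist force passes 120 N, or if a joint passes its speed limit or range.

## Robot

A 6-joint arm with a two-finger parallel gripper is mounted at the origin on the work surface. World frame = base frame: x ahead of the robot, y to its left, z up, the work surface at z = 0. Lengths are in m, angles in rad, forces in N, time in s.
With the tool pointing down it reaches from about 0.35 to 0.95 m from the base axis. Payload 17.4 kg.
Tool frame: the origin (TCP) lies midway between the tips of the shut fingers; the grasp point (between the pads) lies 19 mm behind it; z points along the fingers, y is the line along which they close (so a half turn about z gives the same grasp; the last joint's range is limited). The gripper opens to 93 mm and grips with 3 to 60 N. Pads are 15 mm wide; open, the fingers measure 128 mm over their backs; the gripper's body (75 mm by 188 mm) begins 65 mm behind the grasp point.
Start: joints at [-1.205, 0.116, 1.442, -0, 1.584, -0.038], TCP at [0.265, -0.621, 0.219] pointing down, gripper open.
Joint ranges: [-2.83, 2.83], [-0.83, 2.19], [0.07, 2.5], [-1.14, 4.28], [0.01, 3], [-2.97, 2.97]. Speed limits (rad/s): [1.89, 1.89, 2.22, 3.14, 3.14, 3.14].

## Interface

Orientations are given as a unit quaternion [x, y, z, w].
In Python, from workcell import arm gives the robot as it stands.
- The arm moves only by the tool step_arm, never from a script. Its argument "rows" is a list that holds one entry, the list of rows, each a list of 7 numbers: the closure, from -1 (fully open) to 1 (shut), so that 0 is half open, then the shift along the tool's x, y, z in cm, then the turn, a rotation vector about the tool's x, y, z in degrees. A call has 1 to 10 rows; each row is the pose to reach, as a shift and turn from the pose commanded when the call began, along the tool's axes at that moment; what a row does not reach only later rows make up. A row lasts 1/8 s, in which the tool goes at most 62.5 mm and 10.7 degrees, less where a joint would pass 70% of its speed; a pose out of reach is approached as far as the arm can. A call with a gripper value outside its range is refused whole. The fingers move at their own pace and stop on an object; "squeeze" is the grip in N (left out, the last holds). Time passes only in rows, so rows that repeat a pose let the fingers close. It gives the time, the measured TCP pose, the force, the opening and the grip force at its end, in the units of the state.
- arm.read_state(): the state, without advancing time (a new reading comes with each control period).
- arm.grab_frame(name): name is "side" or "top"; returns a dict with "image" (384x512x3 uint8, red, green, blue), "z_map" (384x512 float32, m along the optical axis (not along the pixel's ray), 0 where there is no reading), "vertical_fov" (degrees; the focal length in pixels is half the picture's height over the tangent of half this angle, whatever the lens; pixels are square), "cx", "cy" (the principal point, pixels), "rvec" (rotation vector, rad) and "tvec" (3), from world to camera coordinates, as OpenCV has them. Camera axes: x right, y down, z forward; pixel columns grow to the right and rows downward; lengths in m; the calibration is good to about 2 mm. A picture is of the moment at which its call begins.
- arm.finish_job(): hands the job in; it is judged then, once.
Trained networks look in a picture, given as the dict that the camera call returned (one of the last four; its "shot" number tells which), for a name from the list of things; names that differ only in an ending like _2 or _b are one class to them, and where a whole thing is asked for, a point or a joint stands for the part that bears it (a point fixed in the world has none). Each returns a list of dicts, best first, with "confidence" (0 to 1); they miss things now and then, are a little off and sometimes report something else, mostly with a low value. They report only what shows in the picture. A call takes as long as a camera call.
- arm.masks_of(target, picture): "region" (384x512 bool, what is visible of it) and "extent" ([left, top, width, height] in pixels, round what is visible of it).
The state is a dict: "clock": time; "joint_positions": joint angles; "joint_vel": joint speeds; "effort": joint torques, N m; "tcp_pos": TCP position; "eef_rot": TCP orientation; "force": force on the tool from outside, world axes, zero at the start; "moment": the same for the moment, N m; "opening": finger opening in m; "grip_force": force on a finger pad.
Only numpy, scipy, OpenCV 4.12 (cv2) and the standard library are available. Lean on these libraries where they do the work, as an engineer would, in place of code of your own. Each camera call takes 0.05 s, during which the arm holds its last target. There are 200 camera calls.

## Working session

There is one attempt and no reset: what is moved stays moved. The work goes in short steps, Python scripts to look and compute and a tool call to move; the robot and the scene stay as the last step left them, time stands still between calls to the robot, and variables do not carry over. Pictures are saved under pics/ and viewed, at most 10 in all, crops included, and the job is handed in when it is done.

Besides the shell and the picture viewer there is one more tool, called after "Emit:" by a JSON object that holds its "name" and its "arguments". step_arm: Moves the arm, as the interface text tells. Its arguments: {"type":"object","properties":{"rows":{"type":"array"},"squeeze":{"type":"number"}},"required":["rows"]}

```bash
mkdir -p pics; cat > h.py <<'E'
import numpy as np, cv2
from workcell import arm
def cam(p):
    f=384/2/np.tan(np.radians(p["vertical_fov"])/2)
    R=cv2.Rodrigues(np.array(p["rvec"],float))[0]; return f,R,np.array(p["tvec"],float).ravel()
def cloud(p):
    f,R,t=cam(p); z=p["z_map"]; v,u=np.mgrid[:384,:512]
    c=np.stack([(u-p["cx"])/f*z,(v-p["cy"])/f*z,z],-1); return (c-t)@R
def proj(p,X):
    f,R,t=cam(p); c=np.atleast_2d(X)@R.T+t
    return np.c_[c[:,0]/c[:,2]*f+p["cx"],c[:,1]/c[:,2]*f+p["cy"]]
E
python3 - <<'E'
from h import *
ims=[]
for n in("side","top"):
    p=arm.grab_frame(n); W=cloud(p); cv2.imwrite(f"pics/{n}.png",p["image"][...,::-1])
    f,R,t=cam(p); print(n,"campos",(-R.T@t).round(3),"fwd",R[2].round(3),"f",round(f,1),p["cx"],p["cy"])
    for k in("panel","grip","keyhole","stand","stud","stud_slot","rack","oil_tin"):
        try: r=arm.masks_of(k,p)
        except Exception as e: print(k,e); continue
        for d in r[:2]:
            m=d["region"]&(p["z_map"]>0)
            if m.sum(): print(k,round(d["confidence"],2),d["extent"],np.percentile(W[m],[3,50,97],axis=0).round(3).tolist())
print(arm.read_state())
E
```

```text
side campos [0.262 1.275 1.147] fwd [ 0.205 -0.77  -0.605] f 469.8 255.43953237131646 184.56967776929096
panel 0.55 [276.1, 141.1, 8.3, 48.3] [[0.548, -0.246, 0.027], [0.554, -0.179, 0.105], [0.562, -0.137, 0.199]]
panel 0.41 [303.3, 141.0, 39.8, 16.4] [[0.349, -0.541, 0.002], [0.433, -0.478, 0.017], [0.497, -0.433, 0.025]]
grip 0.71 [276.2, 141.1, 7.3, 49.5] [[0.548, -0.243, 0.028], [0.554, -0.18, 0.109], [0.562, -0.137, 0.199]]
keyhole 0.52 [183.7, 204.6, 33.8, 51.6] [[0.694, 0.008, 0.011], [0.755, 0.202, 0.024], [0.787, 0.251, 0.031]]
keyhole 0.49 [277.1, 142.2, 3.8, 48.2] [[0.548, -0.245, 0.03], [0.553, -0.174, 0.093], [0.56, -0.136, 0.199]]
stand 0.96 [208.4, 210.8, 77.0, 89.8] [[0.491, 0.153, 0.004], [0.55, 0.294, 0.035], [0.636, 0.382, 0.17]]
stud_slot 0.89 [207.2, 212.2, 76.4, 89.8] [[0.491, 0.155, 0.004], [0.549, 0.294, 0.034], [0.636, 0.382, 0.17]]
stud_slot 0.74 [276.4, 143.7, 5.3, 43.6] [[0.548, -0.243, 0.039], [0.553, -0.174, 0.095], [0.559, -0.136, 0.197]]
rack 0.94 [255.6, 169.3, 40.2, 31.0] [[0.491, -0.281, 0.005], [0.541, -0.146, 0.015], [0.614, -0.086, 0.043]]
oil_t
[... 1528 characters left out ...]

{'clock': 0.9, 'joint_positions': array([-1.20478818e+00,  1.16016751e-01,  1.44160953e+00,  2.82479376e-05,
        1.58401048e+00, -3.78031079e-02]), 'joint_vel': array([-0.00211364,  0.00025466,  0.00067593,  0.00017102, -0.000297  ,
       -0.00024005]), 'effort': array([ 6.53825598e-03, -7.20999455e+01, -6.22757006e+01,  7.82145839e-02,
        1.84530340e-02, -4.48070509e-06]), 'tcp_pos': array([ 0.26522284, -0.62071117,  0.21862891]), 'eef_rot': array([ 9.79686171e-01,  2.00536794e-01,  1.03299786e-05, -2.40657005e-05]), 'force': array([-0.36176054,  0.35487892,  0.46083241]), 'moment': array([ 0.03183509, -0.03253213,  0.08436242]), 'grip_force': 0.0, 'opening': 0.09310826057468766}
```

```bash
python3 - <<'E'
from h import *
P={n:arm.grab_frame(n) for n in("side","top")}
A=[]
for n,p in P.items():
    c=p["image"]
    for nm,(x,y,z) in dict(rack=(.555,-.19,.1),stand=(.56,.26,.1)).items():
        u,v=proj(p,[x,y,z])[0].astype(int); k=cv2.resize(c[max(v-40,0):v+60,max(u-50,0):u+50],(400,400),interpolation=cv2.INTER_CUBIC); A.append(k[:300])
    W=cloud(p)
    def rect(m,l):
        q=W[m][:,:2]; r=cv2.minAreaRect((q*1000).astype(np.float32)); 
        mu=np.median(q,0);u,s,vt=np.linalg.svd(q-q.mean(0),full_matrices=False)
        print(n,l,len(q),"ctr",np.round(r[0],1),np.round(r[1],1),round(r[2],2),"pca deg",round(np.degrees(np.arctan2(vt[0,1],vt[0,0])),2),"z",np.percentile(W[m][:,2],[5,50,95]).round(4))
    x,y,z=W[...,0],W[...,1],W[...,2]
    st=(x>.45)&(x<.7)&(y>.1)&(y<.4); pn=(x>.5)&(x<.61)&(y>-.3)&(y<-.08)
    rect(st&(z>.160)&(z<.18),"boardtop"); rect(pn&(z>.06)&(z<.21),"panel"); rect(pn&(z>.193)&(z<.21),"griptop")
    rect(st&(z>.009)&(z<.02),"foot"); rect(pn&(z>.03)&(z<.046)&((abs(x-.555)>.012)),"cheeks"); rect((x>.46)&(x<.65)&(y>-.33)&(y<-.06)&(z<.017)&(z>.007),"rackbase")
    rect(st&(z>.04)&(z<.155),"boardbody+tin")
g=np.vstack([np.hstack(A[:2]),np.hstack(A[2:])]); cv2.imwrite("pics/crops.png",g[...,::-1])
E
```

```text
side boardtop 335 ctr [557.8 252.1] [201.8  21.2] 77.43 pca deg 77.52 z [0.162  0.1684 0.1719]
side panel 162 ctr [ 557.8 -188.8] [ 13.4 114. ] 4.88 pca deg 93.16 z [0.0741 0.1391 0.1999]
side griptop 25 ctr [ 558.5 -193.1] [11.3 50.2] 11.55 pca deg 98.53 z [0.1957 0.1988 0.203 ]
side foot 1257 ctr [586.2 255.6] [275.  227.3] 86.11 pca deg 62.15 z [0.0106 0.0149 0.0189]
side cheeks 200 ctr [ 567.5 -187. ] [ 79.3 152. ] 5.39 pca deg 98.22 z [0.033  0.0388 0.0437]
side rackbase 620 ctr [ 552.6 -197.1] [268.3 174.5] 84.82 pca deg 83.11 z [0.0084 0.0129 0.0164]
side boardbody+tin 1243 ctr [551.7 283.4] [235.7  95. ] 58.4 pca deg 69.22 z [0.0455 0.085  0.1474]
top boardtop 273 ctr [558.4 250.1] [199.7  19.2] 77.64 pca deg 77.52 z [0.1645 0.1694 0.1734]
top panel 183 ctr [ 558.7 -198.3] [ 15.5 118.8] 5.51 pca deg -86.58 z [0.0785 0.1435 0.2015]
top griptop 46 ctr [ 558.3 -198.4] [14.4 40.1] 9.37 pca deg 94.74 z [0.1951 0.1996 0.2036]
top foot 1380 ctr [574.7 251.9] [243.  295.1] 4.25 pca deg -99.61 z [0.0105 0.0151 0.0193]
top cheeks 226 ctr [ 565.1 -191.5] [ 75.4 149.1] 5.24 pca deg 89.45 z [0.0328 0.0395 0.0443]
top rackbase 923 ctr [ 555.6 -195.1] [185.9 269.2] 0.1 pca deg -89.29 z [0.0078 0.0126 0.0166]
top boardbody+tin 362 ctr [553.6 276.1] [239.   96.7] 63.59 pca deg 67.61 z [0.0467 0.0848 0.1437]
```

View pics/crops.png

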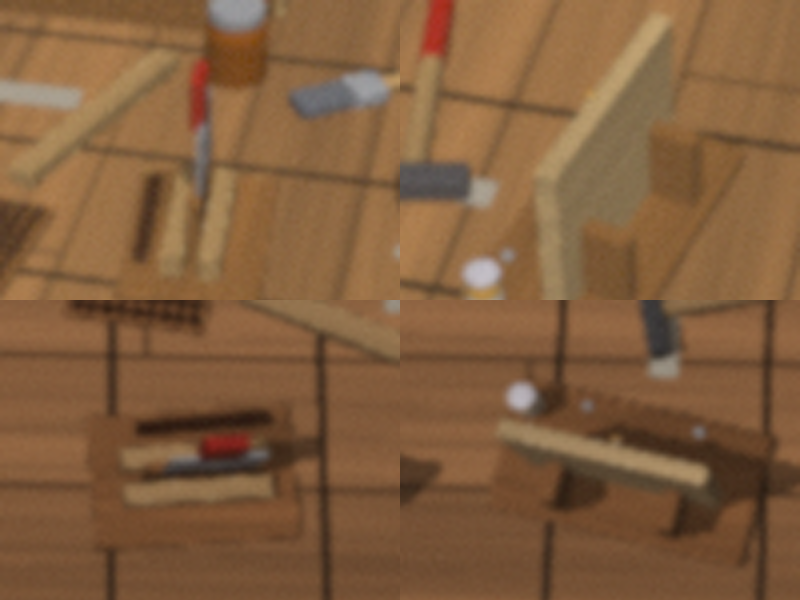

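View pics/top.png

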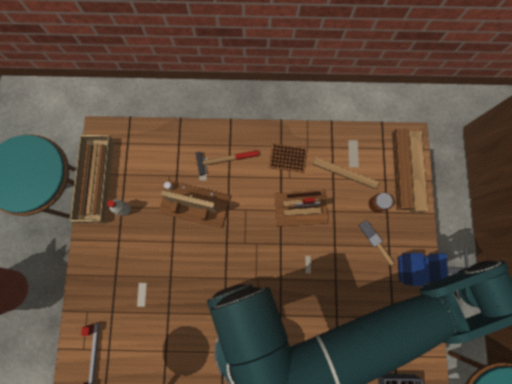

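```bash
cat >> h.py <<'E'
from scipy.spatial.transform import Rotation as Ro
def move(pos,ydeg,s=None):
    "shift (cm) and turn (deg) in tool axes to TCP pos, pointing down, tool y at world angle ydeg"
    s=s or arm.read_state(); R=Ro.from_quat(s["eef_rot"]); a=np.radians(ydeg)
    y=np.array([np.cos(a),np.sin(a),0]); z=np.array([0,0,-1.]); T=Ro.from_matrix(np.c_[np.cross(y,z),y,z])
    print("tcp",np.round(s["tcp_pos"],4),"ydeg",np.degrees(np.arctan2(*R.as_matrix()[[1,0],1])).round(2))
    print("shift cm",(R.inv().apply(np.array(pos)-s["tcp_pos"])*100).round(2),"turn",np.degrees((R.inv()*T).as_rotvec()).round(2))
NA=np.radians(-12.5); N=np.array([np.cos(NA),np.sin(NA),0]); Y=np.array([-np.sin(NA),np.cos(NA),0])
E
python3 - <<'E'
from h import *
move([.558,-.1975,.27],4.5)
B=np.array([.558,.2511,0])+.009*N
for n in("side","top"):
    p=arm.grab_frame(n); hsv=cv2.cvtColor(p["image"],cv2.COLOR_RGB2HSV)
    W=cloud(p)
    X=lambda s,o,z:(B+s*Y+o*N+[0,0,z])
    s=np.arange(-.06,.061,.003)
    for z,o in((.156,.009),(.150,.0095)):
        uv=proj(p,np.array([X(a,o,z) for a in s])).astype(np.float32)
        v=cv2.remap(p["image"].astype(np.float32),uv[None,:,0],uv[None,:,1],cv2.INTER_LINEAR)[0]
        k=(v[:,0]-v[:,2]); print(n,z,[(int(a*1000),int(b),int(c)) for a,b,c in zip(s,k,v.sum(1)/3)])
    # crop
    u,vv=proj(p,X(0,0,.16))[0].astype(int); c=p["image"][vv-25:vv+25,u-32:u+32]; print(u,vv)
    cv2.imwrite(f"pics/c_{n}.png",cv2.resize(c,None,fx=6,fy=6,interpolation=cv2.INTER_NEAREST)[...,::-1])
a=cv2.imread("pics/c_side.png");b=cv2.imread("pics/c_top.png");cv2.imwrite("pics/c2.png",np.hstack([a,b]))
E
```

```text
tcp [ 0.2652 -0.6207  0.2186] ydeg -66.86
shift cm [ 43.55 -27.42  -5.14] turn [ -0.    -0.   -71.36]
side 0.156 [(-60, 77, 125), (-56, 77, 125), (-53, 77, 126), (-50, 79, 128), (-47, 80, 130), (-44, 80, 130), (-41, 80, 129), (-38, 78, 128), (-35, 78, 125), (-32, 78, 123), (-29, 78, 124), (-26, 80, 125), (-23, 80, 126), (-20, 80, 128), (-17, 81, 126), (-14, 83, 125), (-11, 87, 127), (-8, 91, 131), (-5, 95, 135), (-2, 92, 134), (0, 85, 129), (3, 79, 128), (6, 79, 126), (9, 77, 123), (12, 74, 123), (15, 70, 118), (18, 66, 109), (21, 60, 104), (24, 61, 109), (27, 66, 116), (30, 73, 122), (33, 76, 124), (36, 77, 125), (39, 76, 124), (42, 78, 124), (45, 78, 124), (48, 76, 124), (51, 76, 124), (54, 78, 123), (57, 78, 124), (60, 78, 125)]
side 0.15 [(-60, 73, 138), (-56, 75, 138), (-53, 77, 140), (-50, 77, 139), (-47, 77, 137), (-44, 76, 135), (-41, 75, 134), (-38, 76, 135), (-35, 76, 133), (-32, 76, 134), (-29, 77, 135), (-26, 76, 136), (-23, 77, 134), (-20, 78, 133), (-17, 79, 135), (-14, 83, 138), (-11, 86, 142), (-8, 87, 140), (-5, 84, 140), (-2, 78, 138), (0, 74, 137), (3, 73, 136), (6
[... 791 characters left out ...]
2, 66, 76), (45, 66, 76), (48, 66, 76), (51, 66, 76), (54, 66, 77), (57, 65, 77), (60, 64, 75)]
top 0.15 [(-60, 41, 47), (-56, 40, 48), (-53, 39, 48), (-50, 40, 49), (-47, 40, 49), (-44, 41, 49), (-41, 40, 51), (-38, 40, 48), (-35, 41, 48), (-32, 40, 49), (-29, 39, 49), (-26, 41, 48), (-23, 41, 49), (-20, 40, 49), (-17, 39, 49), (-14, 42, 54), (-11, 47, 63), (-8, 52, 74), (-5, 57, 84), (-2, 61, 80), (0, 54, 67), (3, 47, 58), (6, 43, 52), (9, 43, 51), (12, 47, 55), (15, 50, 60), (18, 54, 64), (21, 59, 68), (24, 62, 72), (27, 64, 74), (30, 65, 75), (33, 65, 75), (36, 65, 76), (39, 66, 77), (42, 66, 77), (45, 66, 77), (48, 66, 77), (51, 66, 76), (54, 66, 77), (57, 65, 78), (60, 65, 78)]
188 196
```

View pics/c2.png

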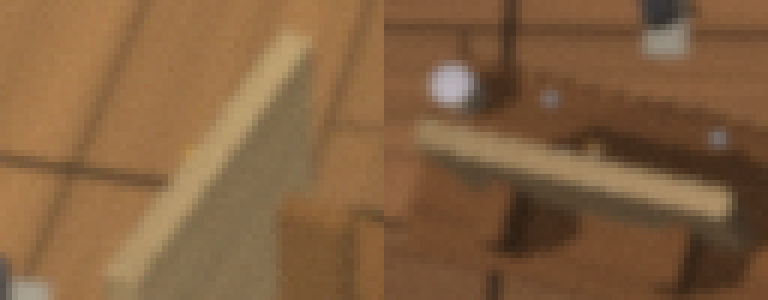

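Emit:
{"name": "step_arm", "arguments": {"rows": [[[-1,43.55,-27.4,-5.1,0,0,-71.4],[-1,43.55,-27.4,-5.1,0,0,-71.4],[-1,43.55,-27.4,-5.1,0,0,-71.4],[-1,43.55,-27.4,-5.1,0,0,-71.4],[-1,43.55,-27.4,-5.1,0,0,-71.4],[-1,43.55,-27.4,-5.1,0,0,-71.4],[-1,43.55,-27.4,-5.1,0,0,-71.4],[-1,43.55,-27.4,-5.1,0,0,-71.4],[-1,43.55,-27.4,-5.1,0,0,-71.4],[-1,43.55,-27.4,-5.1,0,0,-71.4]]]}}

```text
clock: 2.35
tcp_pos: [0.5583, -0.1971, 0.2696]
eef_rot: [0.678, 0.735, -0.0, -0.0]
force: [0.6, -0.1, 0.4]
opening: 0.093
grip_force: 0.0
```

```bash
python3 - <<'E'
from h import *
move([.558,-.1975,.157],4.5)
E
```

```text
tcp [ 0.5583 -0.1971  0.2696] ydeg 4.62
shift cm [-0.03 -0.03 11.26] turn [-0.01  0.01  0.12]
```

Emit:
{"name": "step_arm", "arguments": {"rows": [[[-1,0,0,5.5,0,0,0],[-1,0,0,10,0,0,0],[-1,0,0,11.3,0,0,0],[0.4,0,0,11.3,0,0,0],[1,0,0,11.3,0,0,0],[1,0,0,11.3,0,0,0],[1,0,0,11.3,0,0,0],[1,0,0,11.3,0,0,0],[1,0,0,11.3,0,0,0],[1,0,0,11.3,0,0,0]]], "squeeze": 10}}

```text
clock: 3.6
tcp_pos: [0.558, -0.1976, 0.1566]
eef_rot: [0.679, 0.735, 0.0, -0.0]
force: [-0.4, -0.5, -0.6]
opening: 0.0278
grip_force: 0.0
```

```bash
python3 - <<'E'
from h import *
s=arm.read_state(); print(s["force"].round(2),s["opening"],s["grip_force"],s["clock"]); move([.558,-.1975,.157],4.5)
E
```

```text
[-0.43 -0.48 -0.61] 0.027826008256702683 0.0 3.6
tcp [ 0.558  -0.1976  0.1566] ydeg 4.54
shift cm [ 0.01 -0.   -0.04] turn [-0.   -0.    0.04]
```

Emit:
{"name": "step_arm", "arguments": {"rows": [[[1,0,0,0,0,0,0],[1,0,0,0,0,0,0],[1,0,0,0,0,0,0],[1,0,0,0,0,0,0]]]}}

```text
clock: 4.1
tcp_pos: [0.5581, -0.1976, 0.1566]
eef_rot: [0.679, 0.735, 0.0, 0.0]
force: [0.4, 0.3, -0.6]
opening: 0.0136
grip_force: 10.0
```

Emit:
{"name": "step_arm", "arguments": {"rows": [[[1,0,0,0,0,0,0],[1,0,0,0,0,0,0],[1,0,0,0,0,0,0]]], "squeeze": 45}}

```text
clock: 4.47
tcp_pos: [0.5581, -0.1976, 0.1567]
eef_rot: [0.679, 0.735, 0.0, 0.0]
force: [2.9, 0.3, -1.4]
opening: 0.0139
grip_force: 45.0
```

Emit:
{"name": "step_arm", "arguments": {"rows": [[[1,0,0,-2,0,0,0],[1,0,0,-5,0,0,0],[1,0,0,-9,0,0,0],[1,0,0,-12.5,0,0,0],[1,0,0,-14.3,0,0,0],[1,0,0,-14.3,0,0,0]]]}}

```text
clock: 5.22
tcp_pos: [0.5581, -0.1978, 0.3003]
eef_rot: [0.679, 0.735, 0.0, 0.0]
force: [0.0, -0.0, -2.8]
opening: 0.0137
grip_force: 45.0
```

```bash
python3 - <<'E'
from h import *
s=arm.read_state(); print(s["force"].round(2),s["opening"],s["grip_force"],s["clock"],s["joint_positions"].round(2)); move([.6115,.2336,.298],-12.5)
E
```

```text
[ 0.02 -0.02 -2.81] 0.013724728575834422 44.9923574924469 5.225 [-0.38 -0.07  1.5  -0.    1.71 -0.46]
tcp [ 0.5581 -0.1978  0.3003] ydeg 4.53
shift cm [42.58  8.73  0.21] turn [ 0.05  0.02 17.03]
```

Emit:
{"name": "step_arm", "arguments": {"rows": [[[1,3,1,0,0,0,1],[1,8,2,0,0,0,3],[1,14,3.5,0,0,0,6],[1,20,4.5,0,0,0,9],[1,26,5.5,0,0,0,12],[1,32,6.8,0,0,0,14.5],[1,37,7.8,0,0,0,16],[1,41,8.5,0.1,0,0,17],[1,42.6,8.7,0.2,0,0,17],[1,42.6,8.7,0.2,0,0,17]]]}}

```text
clock: 6.48
tcp_pos: [0.6108, 0.2341, 0.2961]
eef_rot: [0.779, 0.627, -0.001, -0.0]
force: [0.4, -1.2, -2.4]
opening: 0.014
grip_force: 45.0
```

```bash
python3 - <<'E'
from h import *
s=arm.read_state(); print(s["force"].round(2),s["moment"].round(3),s["opening"],s["clock"],s["joint_positions"].round(2)); move([.6115,.2336,.215],-12.5)
R=Ro.from_quat(s["eef_rot"]).as_matrix(); tcp=s["tcp_pos"]; print(R.round(4).tolist())
n=R[:,1]; y=np.array([-n[1],n[0],0])
A=[]
for nm in("side","top"):
    p=arm.grab_frame(nm); W=cloud(p); d=W-tcp; a=d@n; b=d@y; c=d[...,2]
    m=(abs(a)<.03)&(abs(b)<.09)&(c<-.035)&(c>-.16)
    q=np.c_[a[m],b[m],c[m]]*1000
    print(nm,m.sum(),np.percentile(q,[1,5,50,95,99],axis=0).round(1).tolist())
    for lo,hi in((-160,-80),(-80,-50)):
        k=q[(q[:,2]>lo)&(q[:,2]<hi)]
        if len(k)>10:
            print(lo,hi,len(k),"b",np.percentile(k[:,1],[1,99]).round(1),"a med",np.median(k[:,0]).round(1),"slope a/b deg",np.degrees(np.polyfit(k[:,1],k[:,0],1)[0]).round(2))
    u,v=proj(p,tcp-[0,0,.06])[0].astype(int); A.append(cv2.resize(p["image"][v-50:v+50,u-50:u+50],(400,400),interpolation=cv2.INTER_CUBIC))
cv2.imwrite("pics/held.png",np.hstack(A)[...,::-1])
E
```

```text
[ 0.45 -1.16 -2.42] [-0.092 -0.073  0.05 ] 0.013953464052408033 6.475 [ 0.33  0.06  1.37 -0.    1.71  0.54]
tcp [0.6108 0.2341 0.2961] ydeg -12.39
shift cm [-0.03  0.1   8.11] turn [-0.1   0.08  0.11]
[[0.2146, 0.9767, -0.0021], [0.9767, -0.2146, -0.0009], [-0.0013, -0.0018, -1.0]]
side 577 [[-9.2, -59.7, -142.5], [-8.3, -52.9, -137.7], [-5.5, 8.6, -95.2], [0.8, 59.0, -41.2], [4.0, 61.6, -36.3]]
-160 -80 357 b [-60.2  61.5] a med -4.5 slope a/b deg 0.67
-80 -50 158 b [-57.6  61.9] a med -6.3 slope a/b deg 1.89
top 60 [[-7.7, -62.6, -144.4], [-7.4, -62.2, -138.4], [-5.7, -2.6, -110.3], [1.9, 48.9, -41.3], [4.0, 52.9, -37.9]]
-160 -80 42 b [-62.4  52.9] a med -5.1 slope a/b deg -3.7
-80 -50 13 b [-62.7  19.2] a med -7.0 slope a/b deg -6.89
```

View pics/held.png

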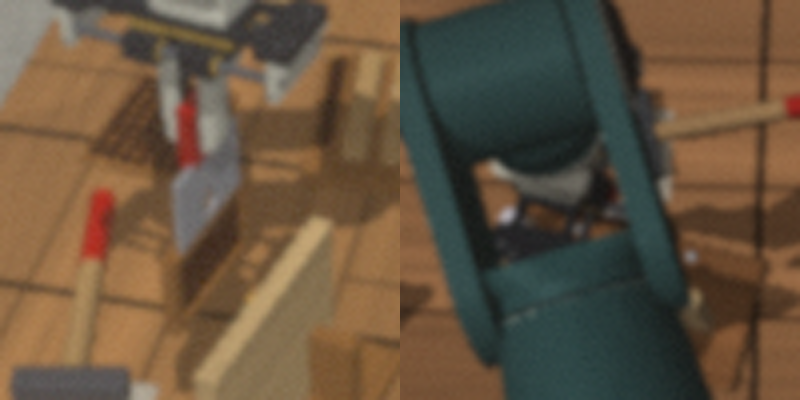

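Emit:
{"name": "step_arm", "arguments": {"rows": [[[1,0,0,2.5,0,0,0],[1,0,0,5.5,0,0,0],[1,0.1,0,8,0,0,0],[1,0.1,-0.5,9.4,0,0,0],[1,0.1,-1.2,9.4,0,0,0],[1,0.1,-1.7,9.4,0,0,0],[1,0.1,-1.7,9.4,0,0,0],[1,0.1,-1.7,9.4,0,0,0]]]}}

```text
clock: 7.58
tcp_pos: [0.5949, 0.2386, 0.2043]
eef_rot: [0.78, 0.626, 0.0, 0.0]
force: [0.6, -0.9, -3.4]
opening: 0.0138
grip_force: 45.0
```

```bash
python3 - <<'E'
from h import *
s=arm.read_state(); print(s["force"].round(2),s["moment"].round(3),s["clock"]); move([.5950,.2378,.2046],-12.5)
tcp=s["tcp_pos"]; R=Ro.from_quat(s["eef_rot"]).as_matrix(); n=R[:,1]; y=np.array([-n[1],n[0],0])
B=np.array([.5668,.2492,0]); print("tcp off,s mm",((tcp-B)@N*1000).round(2),((tcp-B)@Y*1000).round(2))
p=arm.grab_frame("side"); b=np.arange(-70,71,.5)/1000; c=np.arange(20,-150,-.5)/1000
C,D=np.meshgrid(b,c); X=tcp-.007*n+C[...,None]*y; X=X+D[...,None]*[0,0,1]
uv=proj(p,X.reshape(-1,3)).astype(np.float32).reshape(*C.shape,2)
im=cv2.remap(p["image"],uv[...,0],uv[...,1],cv2.INTER_CUBIC)
cv2.imwrite("pics/rect.png",cv2.resize(im,None,fx=1.7,fy=1.7)[...,::-1])
# board-top plane strip above: head plane rectified
W=cloud(p)
m=((W-B)@N>-.03)&((W-B)@N<.01)&(abs((W-B)@Y)<.11)&(W[...,2]>.162)&(W[...,2]<.176)
print("boardtop n-range",np.percentile((W[m]-B)@N*1000,[2,50,98]).round(1), "s",np.percentile((W[m]-B)@Y*1000,[1,99]).round(1))
E
```

```text
[ 0.59 -0.87 -3.36] [-0.04  -0.066 -0.007] 7.575
tcp [0.5949 0.2386 0.2043] ydeg -12.46
shift cm [-0.08  0.03 -0.03] turn [ 0.05 -0.03  0.04]
tcp off,s mm 29.7 -4.26
boardtop n-range [-18.3  -9.9  -0. ] s [-98.7 100.2]
```

View pics/rect.png

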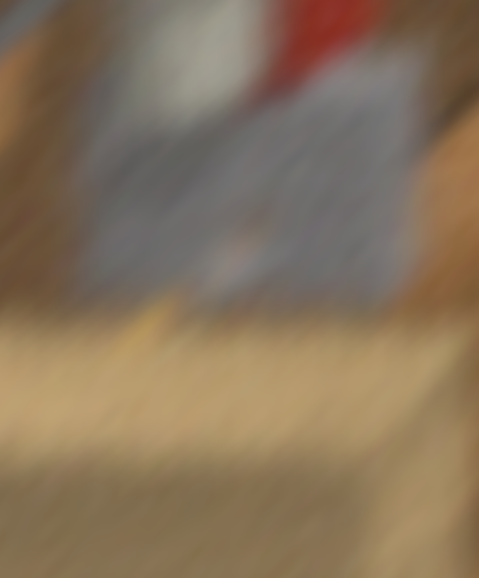

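Emit:
{"name": "step_arm", "arguments": {"rows": [[[1,0,-0.5,0,0,0,0],[1,0,-0.9,0,0,0,0],[1,0,-1.2,0,0,0,0],[1,0,-1.35,0,0,0,0],[1,0,-1.45,0,0,0,0],[1,0,-1.45,0,0,0,0]]]}}

```text
clock: 8.38
tcp_pos: [0.5805, 0.2416, 0.2036]
eef_rot: [0.78, 0.626, -0.0, -0.0]
force: [-0.4, -1.4, -2.1]
opening: 0.0142
grip_force: 45.0
```

```bash
cat >> h.py <<'E'
def rep():
    s=arm.read_state(); B=np.array([.5668,.2492,0]); d=s["tcp_pos"]-B; F=s["force"]; M=s["moment"]
    print("t",round(s["clock"],2),"off",(d@N*1e3).round(2),"s",(d@Y*1e3).round(2),"z",(d[2]*1e3).round(2),"F n,y,z",(F@N).round(2),(F@Y).round(2),F[2].round(2),"M",(M@N).round(3),(M@Y).round(3),M[2].round(3),"grip",round(s["opening"]*1e3,2))
    move(s["tcp_pos"],-12.5,s)
E
python3 -c "from h import *;rep()"
```

```text
t 8.38 off 14.99 s -4.44 z 203.64 F n,y,z -0.04 -1.47 -2.12 M -0.253 -0.017 -0.019 grip 14.16
tcp [0.5805 0.2416 0.2036] ydeg -12.46
shift cm [0. 0. 0.] turn [-0.01  0.01  0.04]
```

Emit:
{"name": "step_arm", "arguments": {"rows": [[[1,-0.08,0,-0.08,0,0,0],[1,-0.08,0,-0.08,0,0,0],[1,-0.08,0,-0.08,0,0,0]]]}}

```text
clock: 8.75
tcp_pos: [0.5804, 0.2409, 0.2045]
eef_rot: [0.78, 0.626, 0.0, -0.0]
force: [0.6, 0.3, -2.1]
opening: 0.0136
grip_force: 45.0
```

```bash
python3 -c "from h import *;rep()"
```

```text
t 8.75 off 15.06 s -5.17 z 204.45 F n,y,z 0.55 0.47 -2.08 M -0.012 -0.106 -0.002 grip 13.61
tcp [0.5804 0.2409 0.2045] ydeg -12.47
shift cm [0. 0. 0.] turn [-0.   -0.    0.03]
```

Emit:
{"name": "step_arm", "arguments": {"rows": [[[1,0,-0.2,0,0,0,0],[1,0,-0.4,0,0,0,0],[1,0,-0.5,0,0,0,0],[1,0,-0.5,0,0,0,0]]]}}

```text
clock: 9.25
tcp_pos: [0.5754, 0.242, 0.2045]
eef_rot: [0.78, 0.626, 0.0, 0.0]
force: [0.2, -0.5, -3.0]
opening: 0.0136
grip_force: 45.0
```

```bash
python3 -c "from h import *;rep()"
```

```text
t 9.25 off 9.93 s -5.16 z 204.5 F n,y,z 0.28 -0.42 -3.0 M -0.075 -0.086 0.009 grip 13.64
tcp [0.5754 0.242  0.2045] ydeg -12.46
shift cm [0. 0. 0.] turn [ 0.   -0.    0.04]
```

Passing freely over the head. On to the board, gently.

Emit:
{"name": "step_arm", "arguments": {"rows": [[[1,0,-0.1,0,0,0,0],[1,0,-0.2,0,0,0,0],[1,0,-0.25,0,0,0,0],[1,0,-0.25,0,0,0,0]]]}}

```text
clock: 9.75
tcp_pos: [0.5732, 0.2424, 0.2044]
eef_rot: [0.78, 0.626, 0.0, 0.0]
force: [4.0, -0.5, -4.2]
opening: 0.0141
grip_force: 45.0
```

```bash
python3 -c "from h import *;rep()"
```

```text
t 9.75 off 7.75 s -5.2 z 204.44 F n,y,z 4.05 0.41 -4.2 M 0.048 -0.865 0.018 grip 14.06
tcp [0.5732 0.2424 0.2044] ydeg -12.47
shift cm [0. 0. 0.] turn [ 0.03 -0.    0.03]
```

Emit:
{"name": "step_arm", "arguments": {"rows": [[[1,0,0,0.2,0,0,0],[1,0,0,0.4,0,0,0],[1,0,0,0.5,0,0,0],[1,0,0,0.6,0,0,0],[1,0,0,0.6,0,0,0]]]}}

```text
clock: 10.38
tcp_pos: [0.5732, 0.2425, 0.1985]
eef_rot: [0.78, 0.626, 0.0, 0.0]
force: [6.0, -0.8, -1.6]
opening: 0.0139
grip_force: 45.0
```

```bash
python3 -c "from h import *;rep()"
```

```text
t 10.38 off 7.73 s -5.18 z 198.49 F n,y,z 5.99 0.55 -1.58 M 0.009 -1.255 0.064 grip 13.87
tcp [0.5732 0.2425 0.1985] ydeg -12.47
shift cm [0. 0. 0.] turn [ 0.03 -0.01  0.03]
```

Emit:
{"name": "step_arm", "arguments": {"rows": [[[1,0,0.02,0.1,0,0,0],[1,0,0.02,0.25,0,0,0],[1,0,0.02,0.4,0,0,0],[1,0,0.02,0.5,0,0,0],[1,0,0.02,0.5,0,0,0]]]}}

```text
clock: 11.0
tcp_pos: [0.5733, 0.2424, 0.1936]
eef_rot: [0.78, 0.626, 0.0, 0.0]
force: [3.0, -2.4, 4.3]
opening: 0.0137
grip_force: 45.0
```

```bash
python3 -c "from h import *;rep()"
```

```text
t 11.0 off 7.81 s -5.22 z 193.63 F n,y,z 3.48 -1.73 4.26 M -0.246 -0.94 0.068 grip 13.72
tcp [0.5733 0.2424 0.1936] ydeg -12.47
shift cm [0. 0. 0.] turn [ 0.02 -0.    0.03]
```

Emit:
{"name": "step_arm", "arguments": {"rows": [[[1,-0.05,0,0.1,0,0,0],[1,-0.05,0,0.2,0,0,0],[1,-0.05,0,0.3,0,0,0],[1,-0.05,0,0.3,0,0,0]]]}}

```text
clock: 11.5
tcp_pos: [0.5732, 0.242, 0.1901]
eef_rot: [0.78, 0.626, -0.0, -0.0]
force: [5.8, -0.8, 1.8]
opening: 0.0137
grip_force: 45.0
```

```bash
python3 -c "from h import *;rep()"
```

```text
t 11.5 off 7.78 s -5.68 z 190.1 F n,y,z 5.87 0.44 1.76 M 0.033 -1.236 0.021 grip 13.71
tcp [0.5732 0.242  0.1901] ydeg -12.47
shift cm [0. 0. 0.] turn [-0.    0.    0.03]
```

Emit:
{"name": "step_arm", "arguments": {"rows": [[[1,0,0,0.1,0,0,0],[1,0,0,0.2,0,0,0],[1,0,0,0.3,0,0,0],[1,0,0,0.3,0,0,0]]]}}

```text
clock: 12.0
tcp_pos: [0.5732, 0.242, 0.1873]
eef_rot: [0.78, 0.626, 0.0, 0.0]
force: [4.8, -0.6, 3.6]
opening: 0.0139
grip_force: 45.0
```

```bash
python3 -c "from h import *;rep()"
```

```text
t 12.0 off 7.8 s -5.69 z 187.32 F n,y,z 4.81 0.42 3.57 M -0.011 -1.18 0.011 grip 13.94
tcp [0.5732 0.242  0.1873] ydeg -12.47
shift cm [0. 0. 0.] turn [ 0.01 -0.    0.03]
```

Emit:
{"name": "step_arm", "arguments": {"rows": [[[1,0,0,0.05,0,0,0],[1,0,0,0.1,0,0,0],[1,0,0,0.1,0,0,0]]]}}

```text
clock: 12.38
tcp_pos: [0.5732, 0.242, 0.1865]
eef_rot: [0.78, 0.626, 0.0, 0.0]
force: [4.1, -1.3, 5.8]
opening: 0.0139
grip_force: 45.0
```

Emit:
{"name": "step_arm", "arguments": {"rows": [[[1,0,0,0.05,0,0,0],[1,0,0,0.05,0,0,0]]]}}

```text
clock: 12.62
tcp_pos: [0.5732, 0.242, 0.1862]
eef_rot: [0.78, 0.626, 0.0, 0.0]
force: [4.3, -1.8, 6.1]
opening: 0.0137
grip_force: 45.0
```

Emit:
{"name": "step_arm", "arguments": {"rows": [[[1,0,0,0.05,0,0,0],[1,0,0,0.05,0,0,0]]]}}

```text
clock: 12.88
tcp_pos: [0.5732, 0.242, 0.1861]
eef_rot: [0.78, 0.626, 0.0, 0.0]
force: [3.5, -1.6, 8.2]
opening: 0.0137
grip_force: 45.0
```

Emit:
{"name": "step_arm", "arguments": {"rows": [[[1,0,0,0.05,0,0,0],[1,0,0,0.05,0,0,0]]]}}

```text
clock: 13.12
tcp_pos: [0.5732, 0.242, 0.1859]
eef_rot: [0.78, 0.626, 0.0, 0.0]
force: [1.9, -1.4, 10.7]
opening: 0.0144
grip_force: 45.0
```

Emit:
{"name": "step_arm", "arguments": {"rows": [[[1,0,0,0.1,0,0,0],[1,0,0,0.1,0,0,0],[1,0,0,0.1,0,0,0]]]}}

```text
clock: 13.5
tcp_pos: [0.5733, 0.2421, 0.1855]
eef_rot: [0.78, 0.626, 0.001, 0.0]
force: [-0.0, -2.3, 16.6]
opening: 0.0137
grip_force: 45.0
```

```bash
python3 - <<'E'
from h import *
rep()
s=arm.read_state(); tcp=s["tcp_pos"]; p=arm.grab_frame("side"); A=[]
u,v=proj(p,tcp-[0,0,.02])[0].astype(int); c=p["image"][v-40:v+40,u-40:u+40]
cv2.imwrite("pics/home.png",cv2.resize(c,(560,560),interpolation=cv2.INTER_CUBIC)[...,::-1])
W=cloud(p); h=cv2.cvtColor(p["image"],cv2.COLOR_RGB2HSV); d=W-tcp
red=((h[...,0]<8)|(h[...,0]>172))&(h[...,1]>140)&(np.linalg.norm(d,axis=-1)<.06)
print(red.sum(),np.percentile(W[red][:,2],[2,50,98]).round(4))
B=np.array([.5668,.2492,0]); dd=W-B; m=(dd@N>-.002)&(dd@N<.03)&(abs(dd@Y)<.08)&(W[...,2]<.15)&(W[...,2]>.025)
print(m.sum(), np.percentile(W[m][:,2],[1,10,50]).round(3) if m.sum() else "")
E
```

```text
t 13.5 off 7.84 s -5.53 z 185.51 F n,y,z 0.5 -2.24 16.63 M -0.537 -0.109 0.071 grip 13.73
tcp [0.5733 0.2421 0.1855] ydeg -12.46
shift cm [0. 0. 0.] turn [ 0.07 -0.05  0.04]
58 [0.1805 0.2101 0.2292]
0
```

View pics/home.png

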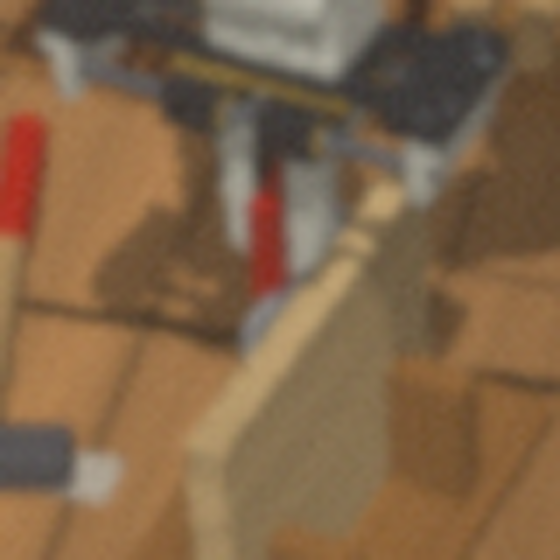

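Emit:
{"name": "step_arm", "arguments": {"rows": [[[1,0,0,-0.1,0,0,0],[1,0,0,-0.15,0,0,0],[1,0,0,-0.15,0,0,0]]]}}

```text
clock: 13.92
tcp_pos: [0.5732, 0.242, 0.1857]
eef_rot: [0.78, 0.626, 0.0, 0.0]
force: [4.8, -0.8, 6.1]
opening: 0.0138
grip_force: 45.0
```

```bash
python3 -c "from h import *;rep()"
```

```text
t 13.93 off 7.78 s -5.62 z 185.69 F n,y,z 4.82 0.23 6.13 M -0.064 -0.971 0.081 grip 13.84
tcp [0.5732 0.242  0.1857] ydeg -12.46
shift cm [0. 0. 0.] turn [ 0.02 -0.02  0.04]
```

Emit:
{"name": "step_arm", "arguments": {"rows": [[[1,0,0,-0.07,0,0,0],[1,0,0,-0.07,0,0,0],[0.3,0,0,-0.07,0,0,0],[0,0,0,-0.07,0,0,0],[0,0,0,-0.07,0,0,0],[0,0,0,-0.07,0,0,0],[0,0,0,-0.07,0,0,0],[0,0,0,-0.07,0,0,0]]], "squeeze": 10}}

```text
clock: 14.92
tcp_pos: [0.5731, 0.242, 0.1862]
eef_rot: [0.78, 0.626, -0.0, -0.0]
force: [0.5, 0.5, 0.3]
opening: 0.0466
grip_force: 0.0
```

Emit:
{"name": "step_arm", "arguments": {"rows": [[[0,0,0,-1,0,0,0],[0,0,0,-4,0,0,0],[0,0,0,-8,0,0,0],[0,0,0,-13,0,0,0],[0,0,0,-16,0,0,0],[0,0,0,-16,0,0,0]]]}}

```text
clock: 15.68
tcp_pos: [0.5735, 0.2421, 0.3496]
eef_rot: [0.78, 0.626, 0.002, 0.001]
force: [-0.6, 0.3, -0.9]
opening: 0.0469
grip_force: 0.0
```

```bash
python3 - <<'E'
from h import *
rep()
p=arm.grab_frame("side"); T=np.array([.5732,.242,.1857])
u,v=proj(p,T-[0,0,.02])[0].astype(int); c=p["image"][v-40:v+40,u-40:u+40]
cv2.imwrite("pics/rel.png",cv2.resize(c,(560,560),interpolation=cv2.INTER_CUBIC)[...,::-1])
W=cloud(p); h=cv2.cvtColor(p["image"],cv2.COLOR_RGB2HSV); d=W-T
red=((h[...,0]<8)|(h[...,0]>172))&(h[...,1]>140)&(np.linalg.norm(d,axis=-1)<.06)
B=np.array([.5668,.2492,0]); q=W[red]
print(red.sum(),"z",np.percentile(q[:,2],[2,50,98]).round(4),"n mm",np.percentile((q-B)@N*1e3,[2,50,98]).round(1),"s",np.percentile((q-B)@Y*1e3,[2,50,98]).round(1))
E
```

```text
t 15.68 off 8.07 s -5.5 z 349.62 F n,y,z -0.62 0.18 -0.89 M -0.042 -0.046 -0.06 grip 46.85
tcp [0.5735 0.2421 0.3496] ydeg -12.47
shift cm [0. 0. 0.] turn [ 0.22 -0.14  0.03]
135 z [0.1855 0.215  0.2319] n mm [-0.8  2.3 14.1] s [-22.7   1.6  16.3]
```

View pics/rel.png

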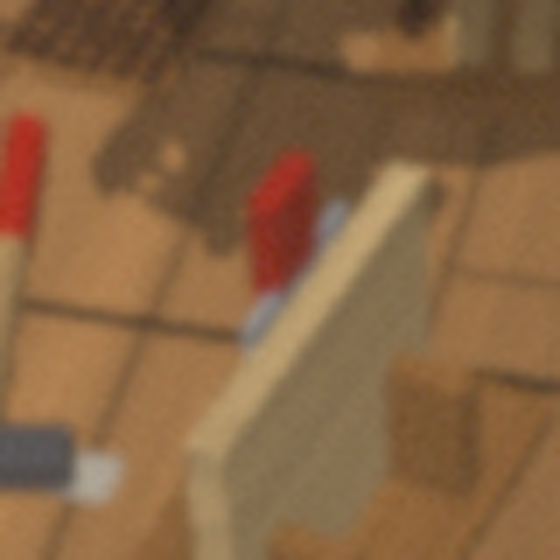

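```bash
python3 - <<'E'
from h import *
B=np.array([.5668,.2492,0])
for n in("side","top"):
    p=arm.grab_frame(n); W=cloud(p); d=W-B
    m=(abs(d@N-.007)<.006)&(abs(d@Y+.0055)<.018)&(W[...,2]>.219)&(W[...,2]<.24); print(n,m.sum(),np.median(W[m][:,2]) if m.sum() else "")
    # pixel row of block's top along its front/back top edges versus model: redness profile up the back face centre line
    z=np.arange(.215,.245,.001); uv=proj(p,np.array([B-.0055*Y+[0,0,a] for a in z])).astype(np.float32)
    v=cv2.remap(p["image"].astype(np.float32),uv[None,:,0],uv[None,:,1],1)[0]; print((v[:,0]-v[:,1]).astype(int).tolist())
E
```

```text
side 36 0.22862649451999634
[70, 70, 70, 70, 70, 70, 71, 72, 73, 75, 77, 81, 85, 89, 92, 95, 97, 100, 102, 104, 106, 107, 107, 105, 104, 102, 99, 96, 92, 89]
top 19 0.22829861758711265
[58, 59, 61, 62, 62, 64, 65, 66, 67, 69, 70, 71, 72, 74, 75, 76, 77, 79, 80, 81, 82, 83, 84, 84, 85, 85, 86, 86, 87, 87]
```

Block top measures 0.2285 m against 0.228 expected at home, so the panel is seated and the gripper is clear.

```bash
python3 -c "
from workcell import arm
print(arm.finish_job())"
```

```text
the job is handed in; nothing more can be done
None
```

The panel hangs on the stud, pushed down until it stopped hard at the slot's end (peak wrist force about 17 N). The gripper has let go and is clear above it, and the job was handed in at about 16 s; no verdict came back.

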